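# Load the tape spindle

## Task

Take the spindle out of its forked stand by its red grip, thread its bar through both yellow tape rolls and lift them off their cradle together. Hang the spindle, with both rolls on it, back in the stand as it lay before, level and with the red grip upright. Leave the blue roll in its cradle.

Things in the scene. Friction and masses are not known exactly. Their poses are not given: they have to be found in the camera images.
- spindle: square aluminium bar, 12 x 12 mm, 265 mm long, with an upright red grip, 20 (x) x 26 (y) mm. Origin: bar axis under the grip; z up: grip spans z = -10 to +48 mm, steel foot 24 mm wide to z = -27. y: along the bar to its long free end, tip at y = +190 mm (short end y = -75); points left at start. Black collar (diameter 30) at y = 18 to 23 mm stops rolls. 0.22 kg. Starts in the stand.
- stand: fixed dark steel stand; origin on the table, 125 mm straight below the spindle's origin as it lies in it, same axes. Two forks, 10 mm thick, at y = -50 and +155 mm carry the bar: slots open upward, flat floor 119 mm above the table, 34 mm wide, prongs to about 155 mm height, mouth flared. Base plate 90 x 250 mm, 12 mm high.
- yellow_roll_1: yellow tape roll, on edge in a plywood cradle in line with yellow_roll_2; this is the one on the robot's right, 32 mm centre to centre. Outer diameter 92 mm, bore 64 mm, width 24 mm, about 60 g. Origin: bore centre, 50 mm above the table at start. y axis: along the bore, to the robot's left (within 0.2 rad); z up at start.
- yellow_roll_2: the second yellow roll, equal to the first, at its +y side (left). Same axes and origin. The fixed cradle under both is 80 mm (x) by 68 mm (y), rim 21 mm above the table, 4 mm walls and a divider, all well below the bore's middle. The bench is clear for 110 mm beyond the cradle's middle on the +y side and 310 mm on the -y side.
- blue_roll: bystander: one blue tape roll, outer diameter 92 mm, bore 64 mm, 52 mm wide, on edge in its own cradle beside the yellow ones, nearer to or farther from the robot. Origin: bore centre; y axis along the bore.
There are look-alikes about, which are no part of the job. Leave any black or purple look-alike of the yellow_roll_2 alone. What is shaped like the yellow_roll_1 but turquoise is not meant.

How it is judged (in metres and radians):
On the way:
1. both yellow rolls hang on the spindle's bar, lifted well clear of the cradle (bore centres more than 95 mm above the table) (y of yellow_roll_1 in the frame of spindle between 0.015 and 0.145 m and x of yellow_roll_1 in the frame of spindle between -0.032 and 0.032 m and z of yellow_roll_1 in the frame of spindle between -0.035 and 0.032 m and y of yellow_roll_2 in the frame of spindle between 0.015 and 0.145 m and x of yellow_roll_2 in the frame of spindle between -0.032 and 0.032 m and z of yellow_roll_2 in the frame of spindle between -0.035 and 0.032 m and height (world z) of each of yellow_roll_1, yellow_roll_2 above 0.095 m and distance of spindle from where it was at the start of the episode above 0.06 m), for 0.2 s.
At the end, for the whole second after the job is handed in: The spindle lies at rest in its stand within 26 mm of where it lay at the start, its bar level within 0.08 rad and its grip upright within 0.2 rad, with both yellow rolls hanging on the bar between the red grip and the far fork (y of yellow_roll_1 in the frame of spindle between 0.015 and 0.145 m and x of yellow_roll_1 in the frame of spindle between -0.032 and 0.032 m and z of yellow_roll_1 in the frame of spindle between -0.035 and 0.032 m and y of yellow_roll_2 in the frame of spindle between 0.015 and 0.145 m and x of yellow_roll_2 in the frame of spindle between -0.032 and 0.032 m and z of yellow_roll_2 in the frame of spindle between -0.035 and 0.032 m and distance of spindle from where it was at the start of the episode below 0.026 m and angle between spindle's own z axis and vertical below 0.2 rad and angle between spindle's own y axis and vertical between 1.49 and 1.65 rad and linear speed of spindle below 0.03 m/s and linear speed of each of yellow_roll_1, yellow_roll_2 below 0.06 m/s); the robot touches nothing.
It fails at once if the blue roll is moved by more than 30 mm (distance of blue_roll from where it was at the start of the episode above 0.03 m).
It also fails if it takes over 58 s, if anything falls off the work surface, if the arm or the gripper's body presses on something with over 40 N, if the wrist force passes 120 N, or if a joint passes its speed limit or range.

## Robot

A 7-joint arm with a two-finger parallel gripper is mounted at the origin on the work surface; the furniture and walls round the work are solid. World frame = base frame: x ahead of the robot, y to its left, z up, the work surface at z = 0. Lengths are in mm, angles in rad, forces in N, time in s.
With the tool pointing down it reaches from about 400 to 875 mm from the base axis. Payload 19.3 kg.
Tool frame: the origin (TCP) lies midway between the tips of the shut fingers; the grasp point (between the pads) lies 19 mm behind it; z points along the fingers, y is the line along which they close (so a half turn about z gives the same grasp; the last joint's range is limited). The gripper opens to 85 mm and grips with 20 to 120 N. Pads are 22 mm wide; open, the fingers measure 114 mm over their backs; the gripper's body (76 mm by 85 mm) begins 54 mm behind the grasp point. The pads swing forward as they close: fully open they stand 13 mm farther back than shut.
Start: joints at [-1.316, 0.521, -0.036, 1.599, 0.021, 1.021, -0.113], TCP at [199.468, 592.307, 231.291] pointing down, gripper open.
Joint ranges: [-2.91, 2.91], [-0.3, 2.13], [-1.5, 1.42], [0.17, 2.43], [-1.26, 4.41], [0.16, 1.93], [-2.52, 2.52]. Speed limits (rad/s): [1.89, 1.89, 2.39, 2.39, 3.01, 3.01, 3.01].

## Interface

Orientations are given as a rotation vector (axis times angle).
In Python, from bench import ctrl gives the robot as it stands. Calls block until the motion is done:
- ctrl.move_to(position, orientation): joint-space move of the TCP to a pose.
- ctrl.move_straight(position, max_speed=150, frame=None, guard=None): straight line of the TCP; frame=None keeps the orientation; max_speed is the mean speed in mm/s. With guard (N) it stops when the force on the tool has changed by that much, and returns True; else False.
- ctrl.set_joints(angles): joint-space move.
- ctrl.grip(opening, squeeze=None): finger opening in mm; squeeze is the grip in N (None keeps the last); returns when the fingers have stopped.
- ctrl.hold(seconds).
- ctrl.inverse_kinematics(position, orientation): joint angles nearest the present ones, or None.
- ctrl.snapshot(name): name is "scene" or "top" or "wrist"; returns a dict with "color" (480x640x3 uint8, red, green, blue), "range_z" (480x640 float32, mm along the optical axis (not along the pixel's ray), 0 where there is no reading), "mtx" (3x3 intrinsics, pixels), "extrinsics" (4x4, takes a point from world to camera coordinates); the wrist camera has in their place "mount" (4x4, takes a point from camera to tool coordinates, whose origin is the TCP and whose axes are the flange's). Camera axes: x right, y up, looking along -z (the intrinsics and any distortion apply to the point x, -y, -z); pixel columns grow to the right and rows downward; lengths in mm; the calibration is good to about 2 mm. A picture is of the moment at which its call begins: read the wrist's pose just before it.
A pose or a line that the arm cannot do raises ctrl.Unreachable and nothing moves.
- ctrl.finish_job(): hands the job in; it is judged then, once.
Readings, each from a call of its own:
- ctrl.current_time_s(): time.
- ctrl.current_joint_pos(): joint angles.
- ctrl.current_qd(): joint speeds.
- ctrl.current_effort(): joint torques, N m.
- ctrl.current_eef_pos(): TCP position.
- ctrl.current_tool_rot(): TCP orientation.
- ctrl.current_force(): force on the tool from outside, world axes, zero at the start.
- ctrl.current_wrist_torque(): the same for the moment, N m.
- ctrl.current_width(): finger opening in mm.
- ctrl.current_grasp_force(): force on a finger pad.
Only numpy, scipy, OpenCV 4.12 (cv2) and the standard library are available. Lean on these libraries where they do the work, as an engineer would, in place of code of your own. Each camera call takes 0.05 s, during which the arm holds its last target. There are 200 camera calls.

## Working session

There is one attempt and no reset: what is moved stays moved. The work goes in short steps, each a Python script; the robot and the scene stay as the last script left them, time stands still between calls to the robot, and variables do not carry over. Pictures are saved under pics/ and viewed, at most 10 in all, crops included, and the job is handed in when it is done.

```bash
mkdir -p pics; ls; cat > h.py <<'E'
import numpy as np, cv2
from bench import ctrl
def save(n,img): cv2.imwrite(f'pics/{n}.png',img[...,::-1])
def cloud(s):
    d=s['range_z'].astype(float); K=s['mtx']
    v,u=np.mgrid[0:480,0:640]
    x=(u-K[0,2])/K[0,0]*d; y=(v-K[1,2])/K[1,1]*d
    P=np.stack([x,-y,-d,np.ones_like(d)],-1)
    W=P@np.linalg.inv(s['extrinsics']).T
    W[d==0]=np.nan
    return W[...,:3]
E
python3 - <<'E'
from h import *
import pickle
for n in('scene','top'):
    s=ctrl.snapshot(n); pickle.dump(s,open(n+'.pkl','wb')); save(n,s['color']); print([k for k in s], s['mtx'])
    if 'dist' in s: print(s['dist'])
E
```

```text
pics
['color', 'range_z', 'mtx', 'extrinsics'] [[453.34454542   0.         326.59936266]
 [  0.         453.34454542 237.32100458]
 [  0.           0.           1.        ]]
['color', 'range_z', 'mtx', 'extrinsics'] [[466.99141745   0.         318.60890297]
 [  0.         466.99141745 238.13972201]
 [  0.           0.           1.        ]]
```

View pics/scene.png

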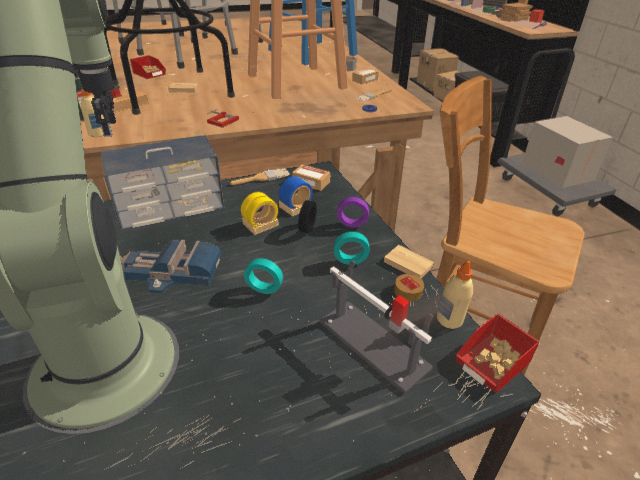

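View pics/top.png

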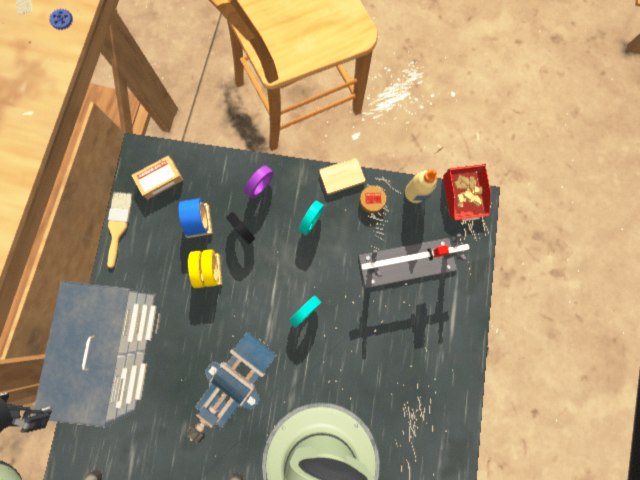

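Scene/top pictures: the two yellow rolls lie at top (205,268) / scene (260,210). The blue roll is at top (195,217) / scene (295,193). The spindle grip is at top (442,251), with the bar running from (470,247) to (363,267).

Things that could be taken for the wanted rolls, in the top picture: turquoise (312,217) and (305,311), black (240,228), purple (259,181). The blue roll is wider and sits in its own cradle. I choose the yellow pair at (205,268). Next I measure positions.

```bash
python3 - <<'E'
from h import *
import pickle
np.set_printoptions(precision=1,suppress=True)
for n in('top','scene'):
    s=pickle.load(open(n+'.pkl','rb')); W=cloud(s); c=s['color'].astype(int); hsv=cv2.cvtColor(s['color'],cv2.COLOR_RGB2HSV)
    H,S,V=[hsv[...,i].astype(int) for i in range(3)]
    inw=(W[...,2]>15)&(W[...,0]>200)&(W[...,0]<900)&(abs(W[...,1])<700)
    def rep(name,m):
        m=m&inw; P=W[m]
        if len(P)<5: print(n,name,'none');return
        print(n,name,len(P),'med',np.median(P,0),'p2',np.percentile(P,2,0),'p98',np.percentile(P,98,0))
        return P
    yl=np.zeros_like(H,bool); 
    rect=dict(top=(240,295,180,225),scene=(185,235,235,282))[n]
    yl[rect[0]:rect[1],rect[2]:rect[3]]=1
    P=rep('yellow',yl&(H>22)&(H<32)&(S>180)&(V>90))
    bl=np.zeros_like(yl); rb=dict(top=(190,245,172,215),scene=(170,220,275,315))[n]; bl[rb[0]:rb[1],rb[2]:rb[3]]=1
    rep('blue',bl&(H>100)&(H<120)&(S>150))
    rg=np.zeros_like(yl); rr=dict(top=(235,265,425,455),scene=(285,335,385,415))[n]; rg[rr[0]:rr[1],rr[2]:rr[3]]=1
    rep('grip',rg&((H<6)|(H>174))&(S>150))
    rk=np.zeros_like(yl); ro=dict(top=(205,250,222,262),scene=(195,240,295,322))[n]; rk[ro[0]:ro[1],ro[2]:ro[3]]=1
    rep('black',rk&(V<60)); 
    rep('turq',(H>82)&(H<95)&(S>150))
    # bar
    bm=np.zeros_like(yl); r=dict(top=(235,275,355,475),scene=(260,350,325,435))[n]; bm[r[0]:r[1],r[2]:r[3]]=1
    bm&=(S<60)&(V>130)&(W[...,2]>115)&(W[...,2]<145)
    B=rep('bar',bm)
    if B is not None:
        ct=B[:,:2].mean(0); u=np.linalg.svd(B[:,:2]-ct)[2][0]; u*=np.sign(u[1]); t=(B[:,:2]-ct)@u
        print(' axis',u,'yaw',np.arctan2(-u[0],u[1]),'ct',ct,'ends',ct+u*t.min(),ct+u*t.max(),t.max()-t.min(),'z',np.median(B[:,2]))
    if n=='top':
        for p in[(251,442),(268,205),(217,195),(228,240),(181,259),(217,312),(311,305)]: print(p,W[p])
    I=s['color'][rect[0]-70:rect[1]+60,rect[2]-60:rect[3]+130]
    if n=='top':
        a=cv2.resize(s['color'][190:300,160:270],None,fx=3.6,fy=3.6,interpolation=cv2.INTER_CUBIC)
        b=cv2.resize(s['color'][200:310,355:480],None,fx=3.2,fy=3.6,interpolation=cv2.INTER_CUBIC)
        save('crop',np.hstack([a,b]))
E
```

```text
top yellow 780 med [484.2 285.5  86.7] p2 [444.9 254.3  44.9] p98 [531.6 311.8  96.4]
top blue 702 med [615.4 310.5  87.7] p2 [580.9 283.9  58.3] p98 [665.2 337.1  96.9]
top grip 124 med [ 501.9 -293.1  170.2] p2 [ 492.9 -308.4  139.4] p98 [ 512.6 -285.   175.2]
top black 328 med [584.7 183.7  83.7] p2 [554.8 158.2  48.2] p98 [625.5 217.5  91.6]
top turq 741 med [576.9  16.7  83. ] p2 [345.6 -18.3  18.7] p98 [647.   59.7  92. ]
top bar 502 med [ 490.3 -219.4  129.6] p2 [ 469.1 -366.9  118.7] p98 [ 517.5 -114.8  137.6]
 axis [-0.2  1. ] yaw 0.16090447242595815 ct [ 491.8 -229. ] ends [ 515.1 -372.5] [ 472.7 -111.2] 264.71032695276597 z 129.61852298770702
(251, 442) [ 500.3 -294.5  175.2]
(268, 205) [485.8 270.   93.7]
(217, 195) [615.1 296.8  93.5]
(228, 240) [584.6 184.8  90.1]
(181, 259) [706.4 136.6  88.2]
(217, 312) [607.7   3.6  91.9]
(311, 305) [374.3  26.9  90. ]
scene yellow 532 med [467.  274.2  81. ] p2 [443.  253.5  26.9] p98 [532.1 310.3  95.1]
scene blue 436 med [596.6 303.5  78.8] p2 [577.4 282.3  31.7] p98 [668.1 334.7  95.6]
scene grip 388 med [ 496.9 -301.   154.3] p2 [ 492.5 -310.6   28.4] p98 [ 666.2 -169.1  173.1]
scene black 428 med [580.2 176.5  58.1] p2 [554.2 156.7  16.5] p98 [629.  213.5  90.7]
scene turq 1260 med [397.4  13.3  65.5] p2 [339.8 -22.5  15.7] p98 [644.3  54.5  91.1]
scene bar 714 med [ 491.9 -236.3  129.2] p2 [ 470.9 -369.5  120.5] p98 [ 517.7 -116.   131.9]
 axis [-0.2  1. ] yaw 0.1615064641899894 ct [ 493.5 -245.9] ends [ 514.  -371.7] [ 471.4 -110.1] 265.00301255659167 z 129.2155898953535
```

View pics/crop.png

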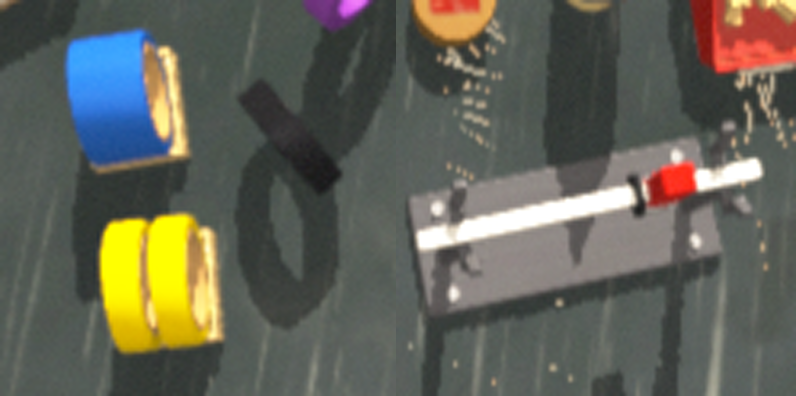

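The crop confirms the yellow pair (two 24 mm rolls in one cradle), with the single wide blue roll above it in its own cradle. On the spindle, the red grip is at (672,183) and the black collar at (637,195). Next I fit the roll axis and check reachability.

```bash
cat >> h.py <<'E'
from scipy.spatial.transform import Rotation as R
O=np.array([502.4,-298.1,125.]); YAW=.161
def axes(yaw): return np.array([np.cos(yaw),np.sin(yaw),0]),np.array([-np.sin(yaw),np.cos(yaw),0])
def ori(yaw,flip=1,pitch=0):
    # pitch>0: spindle tip (+y) up
    xs,ys=axes(yaw); z=np.array([0,0,-1.]); y=flip*xs
    M=np.stack([np.cross(y,z),y,z],1)
    return (R.from_rotvec(xs*pitch)*R.from_matrix(M)).as_rotvec()
E
python3 - <<'E'
from h import *
import pickle
from scipy.optimize import least_squares
np.set_printoptions(precision=3,suppress=True)
for n,rect in(('top',(240,295,180,225)),('scene',(185,235,235,282))):
    s=pickle.load(open(n+'.pkl','rb')); W=cloud(s); hsv=cv2.cvtColor(s['color'],cv2.COLOR_RGB2HSV); H,S,V=[hsv[...,i] for i in range(3)]
    m=np.zeros(H.shape,bool); m[rect[0]:rect[1],rect[2]:rect[3]]=1
    m&=(H>22)&(H<32)&(S>180)&(V>90)&(W[...,2]>45)&(W[...,2]<99); P=W[m]
    def f(p):
        xs,_=axes(p[1]); return np.hypot((P[:,:2]-[p[0],283])@xs[:2],P[:,2]-p[2])-46
    r=least_squares(f,[487,.1,50],loss='soft_l1',f_scale=1.5)
    _,ys=axes(r.x[1]); c=np.array([r.x[0],283]); t=(P[:,:2]-c)@ys[:2]
    tt=t[np.abs(f(r.x))<3]
    print(n,r.x,np.percentile(tt,[1,5,50,95,99]),np.sqrt(np.mean(r.fun**2)), np.histogram(tt,bins=np.arange(-40,41,4))[0])
print(R.from_rotvec(ctrl.current_tool_rot()).as_matrix(), ctrl.current_width())
for fl in(1,-1):
  for yaw in(.161,.0,.1,.2):
    for p in([502,-298,132],[502,-298,212],[510,35,212],[510,35,60],[495,190,60],[495,190,212]):
        q=ctrl.inverse_kinematics(p,ori(yaw,fl)); 
        if yaw in(.161,.1) or q is None: print(fl,yaw,p,q)
E
```

```text
top [489.537   0.079  47.598] [-26.426 -25.087  -2.547  26.309  28.863] 2.570783301640939 [ 0  0  0 43 51 54 48 51 51 17  0 44 51 52 50 50 51 15  0  0]
scene [489.596   0.08   47.352] [-27.202 -25.773  -2.92   26.602  30.58 ] 2.7105092104793584 [ 0  0  2 35 37 27 26 26 24 20  5 25 38 19 25 21 29 10  0  0]
[[-0.948  0.319 -0.   ]
 [ 0.319  0.948 -0.001]
 [-0.    -0.001 -1.   ]] 85.36325148305704
1 0.161 [502, -298, 132] [-0.013  0.69   0.671  1.823 -0.566  0.83   1.103]
1 0.161 [502, -298, 212] [-0.178  0.682  0.965  1.764 -0.643  1.046  1.184]
1 0.161 [510, 35, 212] [-0.547  0.402  0.478  1.936 -0.24   0.859  0.216]
1 0.161 [510, 35, 60] [-0.413  0.638  0.312  2.036 -0.375  0.522  0.331]
1 0.161 [495, 190, 60] [-0.655  0.647  0.244  1.985 -0.286  0.542 -0.051]
1 0.161 [495, 190, 212] [-0.761  0.419  0.378  1.885 -0.197  0.874 -0.125]
1 0.1 [502, -298, 132] [-0.021  0.695  0.686  1.823 -0.579  0.834  1.054]
1 0.1 [502, -298, 212] [-0.18   0.685  0.97   1.764 -0.646  1.047  1.127]
1 0.1 [510, 35, 212] [-0.555  0.404  0.488  1.936 -0.245  0.86   0.161]
1 0.1 [510, 35, 60] [-0.421  0.64 
[... 377 characters left out ...]
.231  1.952 -0.785  1.066 -2.371]
-1 0.161 [510, 35, 60] [-0.838  0.923  1.006  2.055 -1.109  0.851 -2.134]
-1 0.161 [495, 190, 60] [-0.178  0.654 -0.411  1.959  0.435  0.615  2.429]
-1 0.161 [495, 190, 212] [ 0.37   0.707 -1.272  1.83   0.736  1.181  2.156]
-1 0.1 [502, -298, 132] [-0.257  1.     1.221  1.833 -1.056  1.139 -1.684]
-1 0.1 [502, -298, 212] [-0.273  0.844  1.226  1.768 -0.862  1.183 -1.824]
-1 0.1 [510, 35, 212] [-0.973  0.715  1.231  1.952 -0.785  1.066 -2.432]
-1 0.1 [510, 35, 60] [-0.838  0.923  1.006  2.055 -1.109  0.851 -2.195]
-1 0.1 [495, 190, 60] [-0.188  0.652 -0.396  1.96   0.421  0.61   2.381]
-1 0.1 [495, 190, 212] [ 0.37   0.707 -1.272  1.83   0.736  1.181  2.095]
```

```bash
python3 - <<'E'
from h import *
np.set_printoptions(precision=1,suppress=True)
o=ori(YAW); p=O+[0,0,7]
ctrl.grip(60)
ctrl.move_to(p+[0,0,85],o); print(ctrl.current_time_s(),ctrl.current_eef_pos())
print('hit',ctrl.move_straight(p,150,guard=15)); print(ctrl.current_eef_pos())
ctrl.grip(5,110); print('w',ctrl.current_width(),ctrl.current_grasp_force(),ctrl.current_force())
print('hit',ctrl.move_straight(p+[0,0,80],120,guard=25)); print(ctrl.current_time_s(),ctrl.current_force(),ctrl.current_wrist_torque(),ctrl.current_width())
import pickle
s=ctrl.snapshot('scene'); pickle.dump(s,open('s2.pkl','wb')); save('s2',cv2.resize(s['color'][120:420,220:520],None,fx=2,fy=2))
W=cloud(s);hsv=cv2.cvtColor(s['color'],cv2.COLOR_RGB2HSV)
m=(hsv[...,1]<60)&(hsv[...,2]>130)&(W[...,2]>170)&(W[...,2]<240)&(W[...,1]<-60)&(W[...,1]>-400)&(abs(W[...,0]-495)<50)
B=W[m]; _,ys=axes(YAW); t=(B-O)@ys; b=(t>50)
print(len(B),'z fit slope',np.polyfit(t[b],B[b,2],1),t.min(),t.max(), 'x',np.polyfit(t[b],(B[b]-O)@axes(YAW)[0],1))
E
```

```text
3.7583 [ 502.8 -297.5  216.9]
hit False
[ 502.6 -298.5  132.7]
w 18.670295783629907 106.9831645488739 [0.1 1.2 6.3]
hit False
5.7417 [-0.8 -0.1 -1.7] [-0.1 -0.1 -0. ] 19.045069925854847
882 z fit slope [ -0.  206.8] -74.37014034231069 190.86040837733808 x [ 0.  -3.2]
```

View pics/s2.png

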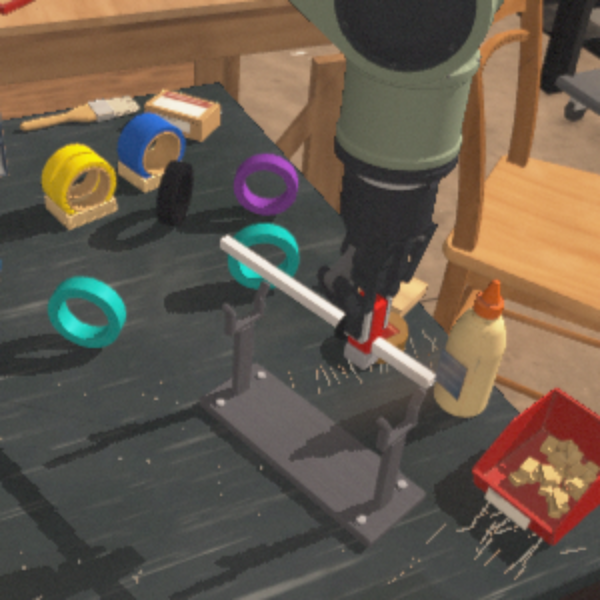

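The picture shows the spindle level in the gripper, bar from (228,242) to (430,380), clear of the forks. Now I carry it over and thread it.

```bash
cat >> h.py <<'E'
M=np.array([489.5,283.5,0]); RY=.079
def at(d,zb):  # TCP for spindle origin d before rolls' middle, bar height zb
    return M-d*axes(RY)[1]+[0,0,zb+7]
E
python3 - <<'E'
from h import *
np.set_printoptions(precision=1,suppress=True)
ctrl.move_straight(at(255,205),200,frame=ori(RY)); print(ctrl.current_time_s(),ctrl.current_eef_pos())
ctrl.move_straight(at(255,56),120); print(ctrl.current_time_s(),ctrl.current_eef_pos(),at(255,56))
s=ctrl.snapshot('scene'); save('s3',cv2.resize(s['color'][150:300,220:420],None,fx=3,fy=3))
W=cloud(s);hsv=cv2.cvtColor(s['color'],cv2.COLOR_RGB2HSV)
xs,ys=axes(RY);t=(W-M)@ys;x=(W-M)@xs
B=(hsv[...,1]<70)&(hsv[...,2]>120)&(abs(x)<25)&(t>-220)&(t<-45)&(W[...,2]>35)&(W[...,2]<90)
print(B.sum(),np.polyfit(t[B],W[B][:,2],1),np.polyfit(t[B],x[B],1),t[B].max())
E
```

```text
7.575 [509.6  28.4 212.1]
8.9667 [509.9  29.4  63.5] [509.6  29.3  63. ]
176 [ 0.  60.3] [0.  0.7] -63.55081787577963
```

View pics/s3.png

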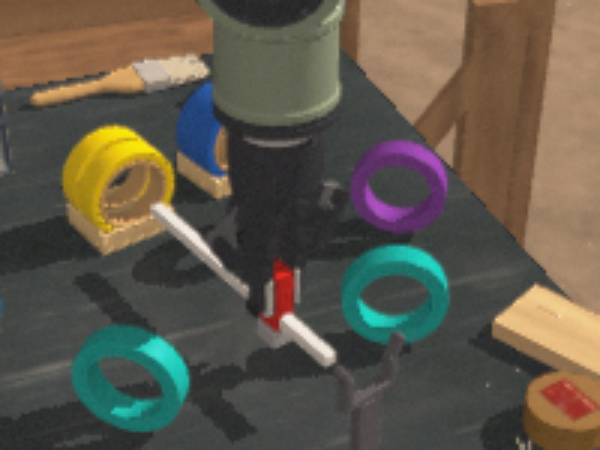

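The bar tip at (158,210) points into the front yellow bore, aligned. Now I thread and lift.

```bash
python3 - <<'E'
from h import *
np.set_printoptions(precision=1,suppress=True)
hit=ctrl.move_straight(at(92,56),90,guard=8); print(hit,ctrl.current_time_s(),ctrl.current_eef_pos(),at(92,56),ctrl.current_force())
if not hit:
    ctrl.move_straight(at(92,78),60,frame=ori(RY,pitch=.04))
    ctrl.move_straight(at(92,165),80); print(ctrl.current_time_s(),ctrl.current_force(),ctrl.current_wrist_torque()*100)
s=ctrl.snapshot('scene'); save('s4',cv2.resize(s['color'][120:300,180:420],None,fx=3,fy=3))
E
```

```text
False 10.975 [496.8 191.4  63.1] [496.8 191.8  63. ] [-0.2  0.6 -1.8]
12.7333 [-0.3 -0.5 -3.3] [-26.8  -0.3   2.5]
```

View pics/s4.png

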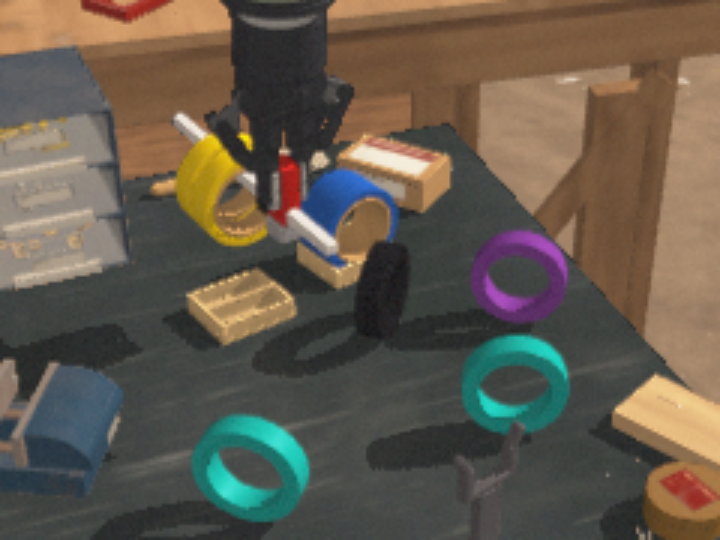

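Both yellow rolls hang on the bar at (215,190), the cradle at (240,305) is empty, and the blue roll is untouched. Carrying back to above the stand.

```bash
python3 - <<'E'
from h import *
np.set_printoptions(precision=1,suppress=True)
p=O+[0,0,7]
ctrl.move_straight(at(92,205),120)
ctrl.move_straight(p+[0,0,80],150,frame=ori(YAW,pitch=.04)); ctrl.hold(.3)
print(ctrl.current_time_s(),ctrl.current_eef_pos(),ctrl.current_force())
s=ctrl.snapshot('scene'); save('s5',cv2.resize(s['color'][150:400,270:490],None,fx=2.4,fy=2.4))
W=cloud(s);hsv=cv2.cvtColor(s['color'],cv2.COLOR_RGB2HSV); xs,ys=axes(YAW); t=(W-O)@ys; x=(W-O)@xs
m=(hsv[...,1]<60)&(hsv[...,2]>120)&(W[...,2]>185)&(W[...,2]<235)&(abs(x)<30)
for a,b in((-80,-25),(120,195)):
    k=m&(t>a)&(t<b); print(k.sum(),np.nanmedian(W[k],0) if k.any() else 0,np.median(x[k]),np.median(t[k]),t[k].max())
k=m&((t<-25)|(t>125)); print('slope z,x',np.polyfit(t[k],W[k][:,2],1)*[1000,1],np.polyfit(t[k],x[k],1)*[1000,1])
y=(hsv[...,0]>20)&(hsv[...,0]<32)&(hsv[...,1]>180)&(t>10)&(t<190)&(W[...,2]>100)&(abs(x)<60)
print('yellow',y.sum(),np.percentile(t[y],[2,50,98]))
E
```

```text
16.9833 [ 502.4 -298.   212. ] [-0.1  0.5 -3.7]
243 [ 506.8 -349.   206.3] -4.684065848543295 -51.38469677087083 -25.128853848265607
219 [ 474.7 -146.7  214.1] -4.365205072461779 154.44898531539104 191.3461807475468
slope z,x [ 37.8 207. ] [ 2.6 -3.1]
yellow 1210 [ 49.8  77.4 106.7]
```

View pics/s5.png

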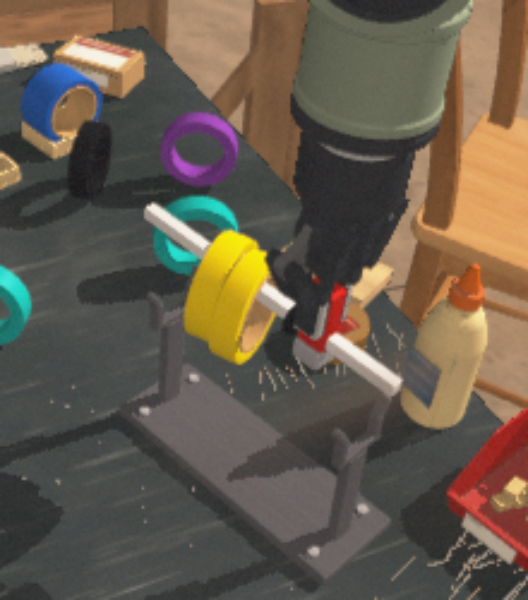

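The rolls sit on the bar at (228,300), about 50–107 mm from the grip and between the forks, and the bar is held as commanded. Now I level and lower it.

```bash
python3 - <<'E'
from h import *
np.set_printoptions(precision=1,suppress=True)
p=O+[0,0,7]
ctrl.move_straight(p+[0,0,70],60,frame=ori(YAW))
h=ctrl.move_straight(p+[0,0,8],80,guard=12); print(h,ctrl.current_eef_pos(),ctrl.current_force())
if not h:
    h=ctrl.move_straight(p,20,guard=8); print(h,ctrl.current_eef_pos(),ctrl.current_force())
    if abs(ctrl.current_eef_pos()[2]-132)<4:
        ctrl.grip(50,30); ctrl.move_straight(p+[0,0,110],120); ctrl.hold(1)
print(ctrl.current_time_s())
s=ctrl.snapshot('scene'); save('s6',cv2.resize(s['color'][170:420,270:490],None,fx=2.4,fy=2.4))
W=cloud(s);hsv=cv2.cvtColor(s['color'],cv2.COLOR_RGB2HSV); xs,ys=axes(YAW); t=(W-O)@ys; x=(W-O)@xs
m=(hsv[...,1]<60)&(hsv[...,2]>120)&(W[...,2]>112)&(W[...,2]<145)&(abs(x)<30)&((t<-25)|(t>125))&(t<200)
print('slope',np.polyfit(t[m],W[m][:,2],1)*[1000,1],np.polyfit(t[m],x[m],1)*[1000,1],t[m].min(),t[m].max())
y=(hsv[...,0]>20)&(hsv[...,0]<32)&(hsv[...,1]>180)&(t>10)&(t<190)&(W[...,2]>30)&(abs(x)<60)
print('yellow',np.percentile(t[y],[2,50,98]))
E
```

```text
False [ 502.6 -298.3  140.4] [-0.5  0.2 -2.2]
True [ 502.5 -298.   132.6] [-0.6  2.1  8.5]
21.1583
slope [  2.2 128.1] [ 2.1 -2.1] -74.59528333619821 190.0202007878594
yellow [ 49.5  74.3 106.9]
```

View pics/s6.png

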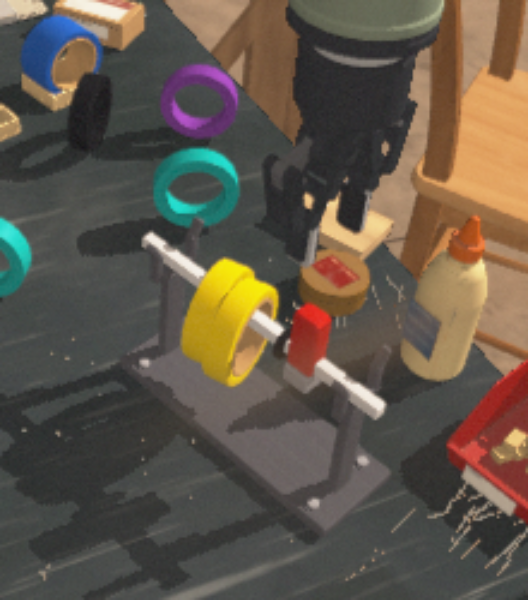

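The spindle lies level in both forks with its grip upright at (308,340), both rolls hang on the bar at (228,320), and the gripper is clear.

```bash
python3 -c "
from h import *
print(ctrl.finish_job(),ctrl.current_time_s())"
```

```text
the job is handed in; nothing more can be done
the job is handed in; nothing more can be done
```

I handed the job in at about 21 s robot time: the spindle is back in its stand, level and grip upright, with both yellow rolls hanging on the bar. The blue roll still sits in its cradle; no verdict was returned.

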